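# Seat the magnifying lens in its three-pad inspection stand

### The job

Pick up the clear magnifying lens by the wooden grip of its bow and set it into the three-post inspection stand, over the wood sample. Lower it in gently between the posts, without dropping it, until it lies level on all three orange pads and cannot rock, and let go. Leave the amber filter, which has the same frame, where it lies.

Things in the scene. Friction and masses are not known exactly. Their poses are not given: they have to be found in the camera images.
- lens_grip (a point): Clear magnifying lens, loose, 180 g, flat on the bench: clear glass in a dark rim 100 mm across, 12 mm thick, with a fixed wire bow over it. This point: centre of the wooden grip in the bow's middle, on the disc's axis, 50 mm above its underside. z up, y along the bow. Grip bar: 14 mm (x, pinch across this), 44 mm (y), 16 mm high, 30 mm of air below it. Any yaw fits the stand.
- filter_grip (a point): Amber filter, to be left alone: loose, the same rim, bow and wooden grip as the lens, but with amber glass. This point is the centre of its grip, 50 mm above its underside; axes as for the lens.
- stand_seat (a point): Inspection stand, fixed: grey base 164 mm across with a wood block on it and three posts with orange pads (10 mm across, on a 38 mm radius, tops 40 mm above the bench). Three dark guides outside the pads rise to 64 mm and leave 124 mm between them, so the lens has 12 mm of play all round. This point: middle of the seat at the pads' tops, z up. Seated, the lens's grip centre is 50 mm above it.
Things that resemble listed ones, but are neither listed nor needed, are in the scene too. Leave any pink look-alike of the part that bears lens_grip alone.

How it is judged:
By the outcome, as a careful person would: the job done as asked, in the order asked, and still so for the second after the job is handed in, with the robot touching nothing.
It also fails if it takes over 35 s, if anything falls off the work surface, if the arm or the gripper's body presses on something with over 40 N, if the wrist force passes 120 N, or if a joint passes its speed limit or range.

### The arm

A 6-joint arm with a two-finger parallel gripper is mounted at the origin on a cart in front of the work surface, level with it; the furniture and walls round the work are solid. World frame = base frame: x ahead of the robot, y to its left, z up, the work surface at z = 0. Lengths are in mm, angles in rad, forces in N, time in s.
With the tool pointing down it reaches from about 275 to 725 mm from the base axis. Payload 5.6 kg.
Tool frame: the origin (TCP) lies on the mounting face of the last link; the fingertips stand 173 mm ahead of it and the grasp point (between the pads) lies 155 mm ahead of it; z points along the fingers, y is the direction in which the jaws open and shut (so a half turn about z gives the same grasp; the last joint's range is limited). The gripper opens to 85 mm and grips with 20 to 120 N. Pads are 22 mm wide; open, the fingers measure 114 mm over their backs; the gripper's body (76 mm by 85 mm) begins 54 mm behind the grasp point. The pads swing forward as they close: fully open they stand 13 mm farther back than shut.
Start: joints at [-1.046, 0.255, 0.108, 0, -1.424, -0.285], TCP at [130.65, -534.251, 404.683] pointing down, gripper open.
Joint ranges: [-2.95, 2.95], [-1.21, 1.97], [-1.09, 1.5], [-2.87, 1.71], [-2.94, -0.07], [-3.05, 3.05]. Speed limits (rad/s): [2.57, 2.57, 3.14, 3.14, 3.14, 3.14].

### API

Orientations are given as [roll, pitch, yaw] about the fixed x, y, z axes, in that order (R = Rz(yaw) Ry(pitch) Rx(roll)).
In Python, from rig import env, cams, nets gives the robot as it stands. Calls block until the motion is done:
- env.movep(position, orientation): joint-space move of the TCP to a pose.
- env.movel(position, rotation=None, rate=150, force_limit=None): straight line of the TCP; rotation=None keeps the orientation; rate is the mean speed in mm/s. With force_limit (N) it stops when the force on the tool has changed by that much, and returns True; else False.
- env.goto_joints(angles): joint-space move.
- env.open_gripper() and env.grab(squeeze=None): open the fingers fully, or close them until they stop; squeeze is the grip in N (None keeps the last).
- env.wait(seconds).
- env.ik(position, orientation): joint angles nearest the present ones, or None.
- env.observe(): the state.
- cams.camera(name): name is "scene" or "top"; returns a dict with "frame" (400x640x3 uint8, red, green, blue), "fovy" (degrees; the focal length in pixels is half the picture's height over the tangent of half this angle, whatever the lens; pixels are square), "cx", "cy" (the principal point, pixels), "k1" (the pictures are not rectified: a ray, as slopes to the right and down, at radius r is drawn at 1 + k1 r^2 times it, then the intrinsics apply), "R" (3x3) and "t" (3): a world point X has camera coordinates R X + t. Camera axes: x right, y down, z forward; pixel columns grow to the right and rows downward; lengths in mm; the calibration is good to about 2 mm. A picture is of the moment at which its call begins. There is no depth.
A pose or a line that the arm cannot do raises env.IKError and nothing moves.
- env.finish_job(): hands the job in, once; it reports no verdict.
Trained networks look in a picture, given as the dict that the camera call returned (one of the last four; its "shot" number tells which), for a name from the list of things; names that differ only in an ending like _2 or _b are one class to them, and where a whole thing is asked for, a point or a joint stands for the part that bears it (a point fixed in the world has none). Each returns a list of dicts, best first, with "p" (0 to 1); they miss things now and then, are a little off and sometimes report something else, mostly with a low value. They report only what shows in the picture. A call takes as long as a camera call. They do not tell look-alikes from the thing itself.
- nets.masks_of(thing, picture): "region" (400x640 bool, what is visible of it) and "extent" ([left, top, right, bottom] in pixels, round what is visible of it).
- nets.tip_of(thing, picture): "uv" ([column, row] in pixels: a listed point, or the origin of a listed thing).
The state is a dict: "t": time; "joint_pos": joint angles; "qd": joint speeds; "effort": joint torques, N m; "position": TCP position; "ee_rot": TCP orientation; "ft_force": force on the tool from outside, world axes, zero at the start; "torque": the same for the moment, N m; "finger_gap": finger opening in mm.
Only numpy, scipy, OpenCV 4.12 (cv2) and the standard library are available. Lean on these libraries where they do the work, as an engineer would, in place of code of your own. Each camera call takes 0.05 s, during which the arm holds its last target.

## Working session

There is one attempt and no reset: what is moved stays moved. The work goes in short steps, each a Python script; the robot and the scene stay as the last script left them, time stands still between calls to the robot, and variables do not carry over. Pictures are saved under pics/ and viewed, and the job is handed in when it is done.

```bash
mkdir -p pics; ls; cat > h.py <<'E'
import numpy as np, cv2
from rig import env, cams, nets
def K(c):
    f=200/np.tan(np.radians(c["fovy"])/2); return f
def ray(c,uv):
    f=K(c); d=np.array([(uv[0]-c["cx"])/f,(uv[1]-c["cy"])/f]); s=d.copy()
    for _ in range(30): s=d/(1+c["k1"]*(s@s))
    R=np.array(c["R"]);t=np.array(c["t"])
    return -R.T@t, R.T@np.array([s[0],s[1],1.])
def atz(c,uv,z):
    o,v=ray(c,uv); return o+v*(z-o[2])/v[2]
def proj(c,X):
    p=np.array(c["R"])@np.array(X,float)+np.array(c["t"]); s=p[:2]/p[2]; s=s*(1+c["k1"]*(s@s)); f=K(c)
    return np.array([s[0]*f+c["cx"],s[1]*f+c["cy"]])
def tri(L):
    A=np.zeros((3,3));b=np.zeros(3)
    for c,uv in L:
        o,v=ray(c,uv); v=v/np.linalg.norm(v); P=np.eye(3)-np.outer(v,v); A+=P;b+=P@o
    return np.linalg.solve(A,b)
def save(c,n): cv2.imwrite("pics/"+n+".png",c["frame"][:,:,::-1])
E
python3 - <<'E'
from h import *
np.set_printoptions(precision=1,suppress=True)
C={n:cams.camera(n) for n in("scene","top")}
for n,c in C.items():
    save(c,n+"0"); print(n,-np.array(c["R"]).T@c["t"],c["k1"],c["fovy"])
    for th,z in(("lens_grip",50),("filter_grip",50),("stand_seat",40)):
        for d in nets.tip_of(th,c)[:4]: print(n,th,round(d["p"],2),np.array(d["uv"]),atz(c,d["uv"],z))
print(env.observe())
E
```

```text
pics
scene [229.5 936.7 475.1] 0.042454723814898836 48.351223359218196
scene lens_grip 0.78 [344.1 206.4] [572.  106.4  50. ]
scene lens_grip 0.68 [317.7 156.2] [ 774.7 -185.    50. ]
scene filter_grip 0.91 [300.4 253.4] [570.6 321.   50. ]
scene stand_seat 0.69 [391.  176.3] [ 534.7 -130.6   40. ]
top [488.4  74.4 888.9] -0.06310722389477481 56.08544910184577
top lens_grip 0.79 [436.4 139.3] [ 773.6 -177.1   50. ]
top lens_grip 0.6 [312.6 224.3] [567.4 106.1  50. ]
top lens_grip 0.35 [409.3 242. ] [ 532.8 -111.2   50. ]
top filter_grip 0.97 [217.8 217.3] [577.7 320.5  50. ]
top stand_seat 0.83 [414.5 241.7] [ 534.3 -125.3   40. ]
{'t': 0.4, 'joint_pos': array([-1. ,  0.3,  0.1, -0. , -1.4, -0.3]), 'qd': array([-0., -0.,  0.,  0.,  0.,  0.]), 'effort': array([  0. , -38.6,  23.8,   5.4,  -0. ,  -0. ]), 'position': array([ 130.6, -534.2,  404.6]), 'ee_rot': array([ 3.1, -0. , -2.9]), 'ft_force': array([-0.6,  0.1,  0.1]), 'torque': array([ 0., -0.,  0.]), 'finger_gap': 85.58251836681592}
```

View pics/scene0.png

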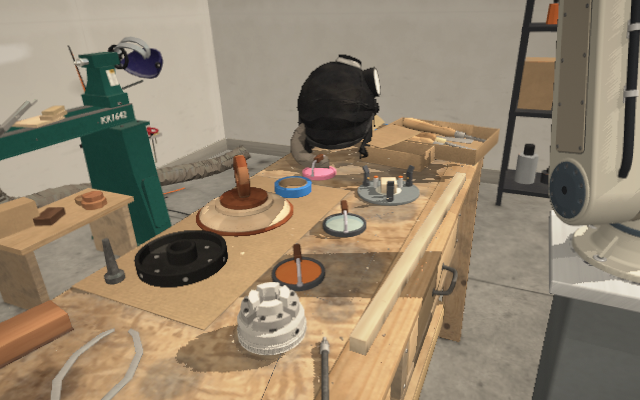

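View pics/top0.png

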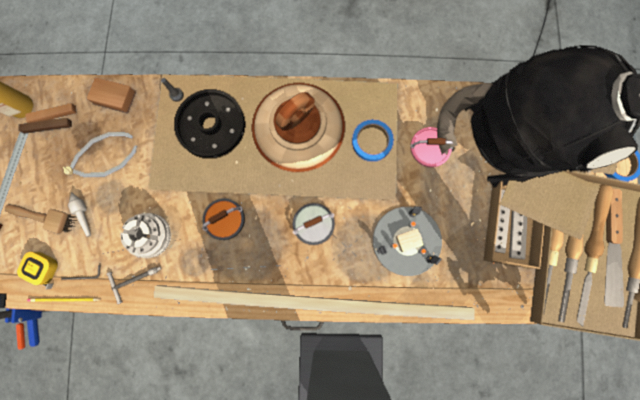

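```bash
python3 - <<'E'
import cv2,numpy as np
a=cv2.imread("pics/top0.png");b=cv2.imread("pics/scene0.png")
x=cv2.resize(a[170:290,170:470],(800,320),interpolation=cv2.INTER_CUBIC)
y=cv2.resize(b[140:290,240:460][:,:],(411,280),interpolation=cv2.INTER_CUBIC)
z=cv2.resize(b[165:245,300:390],(315,280),interpolation=cv2.INTER_CUBIC)
o=np.zeros((600,800,3),np.uint8);o[:320]=x;o[320:,:411]=y;o[320:,420:735]=z
cv2.imwrite("pics/crop0.png",o)
E
```

```text
(no output)
```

View pics/crop0.png

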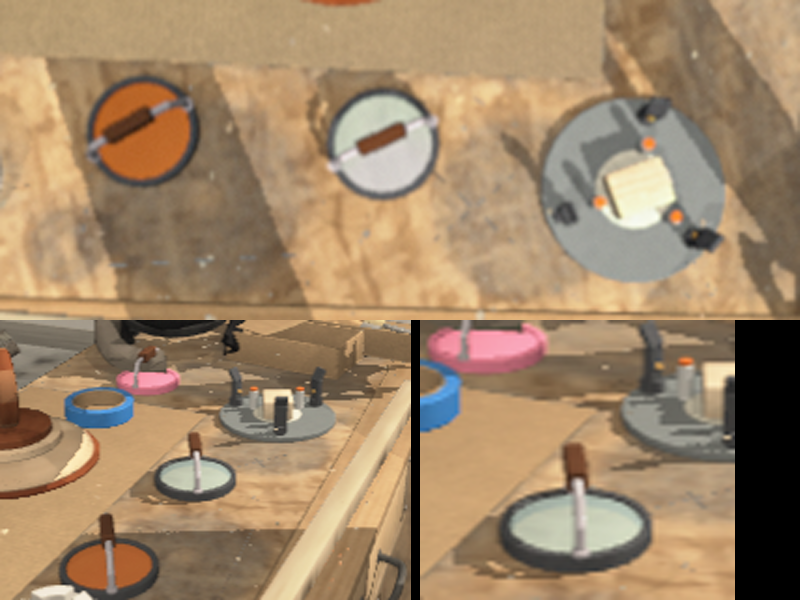

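The clear lens is at top (313,224) and scene (344,206). It could be confused with the amber filter at top (218,217) and scene (300,253), or the pink look-alike at top (436,139) and scene (318,156). The crop shows that the clear one has pale glass, a dark rim and a brown grip. The stand is at top (407,240), with orange pads and dark guides. Next I'll refine the positions.

```bash
python3 - <<'E'
from h import *
np.set_printoptions(precision=1,suppress=True)
T=cams.camera("top");S=cams.camera("scene")
def blobs(c,box,lo,hi,amin):
    l,t,r,b=box; hsv=cv2.cvtColor(np.ascontiguousarray(c["frame"][t:b,l:r]),cv2.COLOR_RGB2HSV)
    m=cv2.inRange(hsv,lo,hi); n,lab,st,ce=cv2.connectedComponentsWithStats(m)
    return [(st[i,4],ce[i]+[l,t],np.argwhere(lab==i)[:,::-1]+[l,t]) for i in range(1,n) if st[i,4]>=amin]
for a,u,_ in blobs(T,(370,200,445,275),(3,150,120),(20,255,255),4): print("pad top",a,u,atz(T,u,40))
for a,u,_ in blobs(S,(355,165,425,205),(3,130,120),(20,255,255),2): print("pad scene",a,u,atz(S,u,40))
for a,u,p in blobs(T,(290,200,337,247),(0,80,30),(15,255,140),15):
    w=np.array([atz(T,q,58)[:2] for q in p]); print("grip",a,u,atz(T,u,58),atz(T,u,50)); v=np.linalg.svd(w-w.mean(0))[2][0]; print("yaw",np.arctan2(v[1],v[0]),np.ptp((w-w.mean(0))@v))
for c,n in((T,"top"),(S,"scene")):
  for th in("lens_grip","filter_grip"):
    for d in nets.masks_of(th,c)[:3]:
        m=d["region"].astype(np.uint8); print(n,th,round(d["p"],2),d["extent"])
        if n=="top" :
            cs=max(cv2.findContours(m,0,1)[0],key=cv2.contourArea)[:,0]
            w=np.array([atz(T,q,10)[:2] for q in cs],np.float32); print("  circ",cv2.minEnclosingCircle(w),cv2.fitEllipse(w))
L=[ (S,nets.tip_of("lens_grip",S)),(T,nets.tip_of("lens_grip",T))]
a=min(L[0][1],key=lambda d:abs(d["uv"][0]-344));b=min(L[1][1],key=lambda d:abs(d["uv"][0]-313))
print("tri",tri([(S,a["uv"]),(T,b["uv"])]))
print("tri seat",tri([(S,nets.tip_of("stand_seat",S)[0]["uv"]),(T,nets.tip_of("stand_seat",T)[0]["uv"])]))
E
```

```text
pad top 9 [413. 223.] [ 576.8 -122.2   40. ]
pad top 8 [394.5 245. ] [525.9 -79.8  40. ]
pad top 13 [423.4 250.6] [ 514.6 -145.5   40. ]
pad scene 10 [375.5 176.2] [ 573.1 -116.8   40. ]
pad scene 10 [400.2 176.3] [ 512.1 -139.1   40. ]
pad scene 3 [407.3 177.7] [ 492.1 -136.2   40. ]
grip 91 [312.6 221.6] [572.6 106.   58. ] [573.5 106.3  50. ]
yaw -1.1131842795662064 39.87021924336755
top lens_grip 0.87 [292.5, 204.5, 334.2, 244.7]
  circ ((573.112548828125, 106.5601577758789), 51.97111511230469) ((574.1942138671875, 105.96765899658203), (98.15030670166016, 99.03699493408203), 16.058502197265625)
top lens_grip 0.58 [406.7, 129.9, 449.4, 165.2]
  circ ((766.6804809570312, -173.5489959716797), 50.37577819824219) ((765.1401977539062, -170.10655212402344), (88.90478515625, 98.91065979003906), 120.01920318603516)
top filter_grip 0.59 [202.0, 197.1, 246.0, 240.4]
  circ ((579.1560668945312, 320.4260559082031), 51.12075424194336) ((579.7449340820312, 319.79193115234375), (98.2978286743164, 98.98475646972656), 96.32100677490234)
scene lens_grip 0.65 [322.8, 199.6, 365.0, 233.6]
scene lens_grip 0.61 [301.9, 153.3, 335.9, 176.9]
scene filter_grip 0.86 [274.9, 244.6, 326.5, 292.7]
tri [569.3 103.5  41.5]
tri seat [ 538.2 -116.7   49.7]
```

The three pads give a centre of (539.1, -115.8) with radii of 38.2–38.5 mm against the nominal 38. The lens rim circle and the grip blob agree at (573.5, 106.2), with a rim diameter of 98–99 mm and bow yaw of -1.113. The height triangulated from the network tips is 41.5 mm, which is a bit low, so I'm using the blob and circle values.

```bash
python3 - <<'E'
from h import *
np.set_printoptions(precision=3,suppress=True)
for psi in(-1.113,2.028):
  for p in((573.5,106.2,285),(539.1,-115.8,320)): print(psi,p,env.ik(p,[np.pi,0,psi]))
q=env.ik((573.5,106.2,300),[np.pi,0,-1.113])
q2=env.ik((573.5,106.2,300),[np.pi,0,2.028])
psi=-1.113 if q is not None and (q2 is None or abs(q[5])<abs(q2[5])) else 2.028
env.movep([573.5,106.2,300],[np.pi,0,psi])
T=cams.camera("top");S=cams.camera("scene");save(T,"top1");save(S,"scene1");o=env.observe();print(psi,o["t"],o["position"],o["ft_force"])
a=cv2.resize(T["frame"][160:280,240:400],(400,300),interpolation=2);b=cv2.resize(S["frame"][110:260,260:460],(400,300),interpolation=2)
cv2.imwrite("pics/c1.png",np.hstack([a,b])[:,:,::-1])
E
```

```text
-1.113 (573.5, 106.2, 285) [ 0.451  0.382 -0.023  0.    -1.166  0.007]
-1.113 (539.1, -115.8, 320) [ 0.072  0.298 -0.052  0.    -1.221  0.386]
2.028 (573.5, 106.2, 285) None
2.028 (539.1, -115.8, 320) [ 0.072  0.298 -0.052  0.    -1.221 -2.757]
-1.113 3.7667 [573.603 105.528 300.129] [ 1.036 -0.507  1.051]
```

View pics/c1.png

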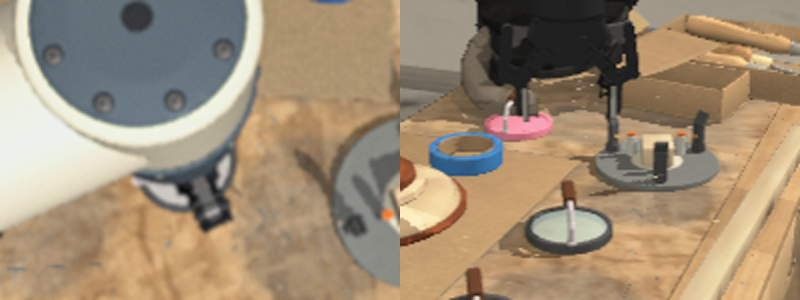

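The gripper hangs over the clear lens. In the scene crop the fingers at x≈527 and 612 straddle the grip at x≈568. Next I'll descend and grip.

```bash
python3 - <<'E'
from h import *
np.set_printoptions(precision=2,suppress=True)
print(env.movel([573.5,106.2,205],rate=80,force_limit=8)); o=env.observe();print(o["position"],o["ft_force"])
env.grab(40); o=env.observe();print(o["t"],o["finger_gap"],o["position"],o["ft_force"],o["torque"])
T=cams.camera("top");S=cams.camera("scene")
b=cv2.resize(S["frame"][150:250,290:410],(720,600),interpolation=2);cv2.imwrite("pics/c2.png",b[:,:,::-1])
E
```

```text
False
[573.76 106.28 205.62] [ 0.95  0.27 -0.86]
5.7583 13.301896150991682 [573.61 106.24 205.15] [0.96 1.   0.73] [0.01 0.   0.  ]
```

View pics/c2.png

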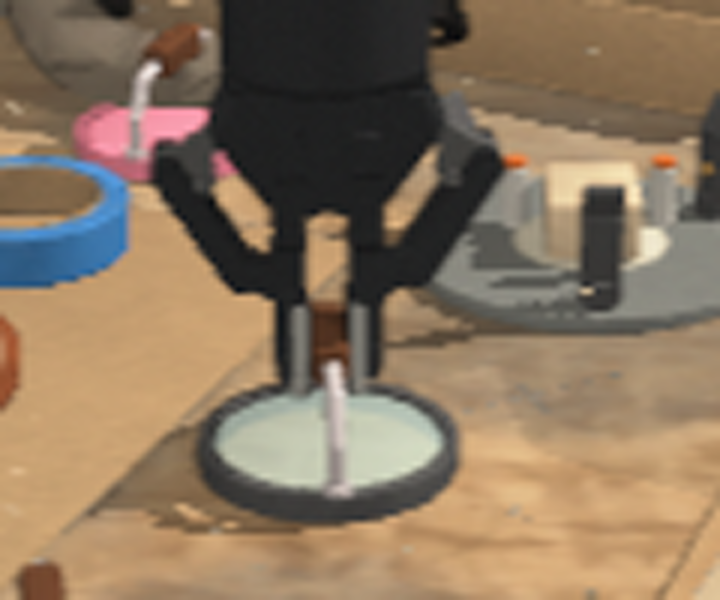

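The grip is held between the pads (gap 13.3 mm against the nominal 14), with the bow centred. Next I'll lift and transfer.

```bash
python3 - <<'E'
from h import *
np.set_printoptions(precision=2,suppress=True)
env.movel([573.5,106.2,330],rate=120); o=env.observe();print(o["finger_gap"],o["ft_force"],o["torque"])
env.movel([539.1,-115.8,330],rate=120)
print(env.movel([539.1,-115.8,280],rate=60,force_limit=6)); o=env.observe();print(o["t"],o["position"],o["finger_gap"],o["ft_force"],o["torque"])
T=cams.camera("top");S=cams.camera("scene")
a=cv2.resize(T["frame"][190:290,350:470],(360,300),interpolation=2)
b=cv2.resize(S["frame"][110:210,330:450],(720,600),interpolation=2);cv2.imwrite("pics/c3.png",b[:,:,::-1]);cv2.imwrite("pics/c3t.png",a[:,:,::-1])
E
```

```text
13.084689734953187 [ 0.35 -0.8  -2.24] [ 0.02  0.01 -0.01]
False
10.0583 [ 539.31 -115.86  280.46] 13.272531962571609 [ 0.1   0.76 -2.08] [ 0.03 -0.01  0.02]
```

View pics/c3.png

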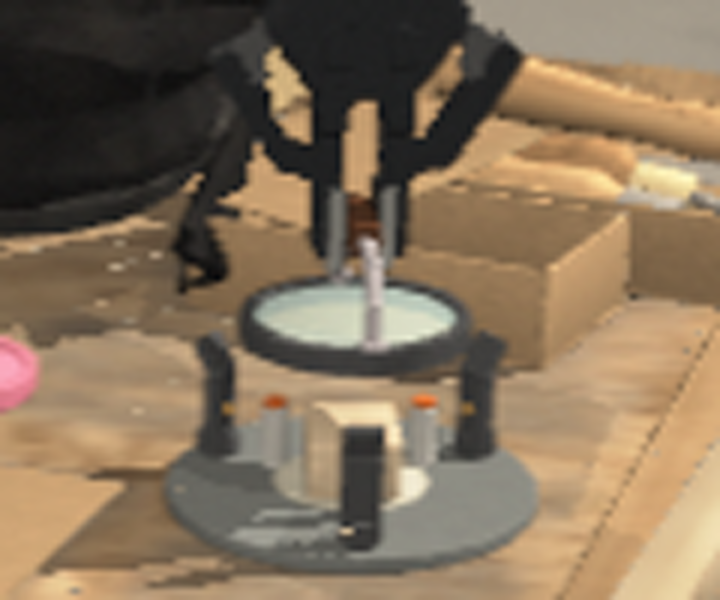

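View pics/c3t.png

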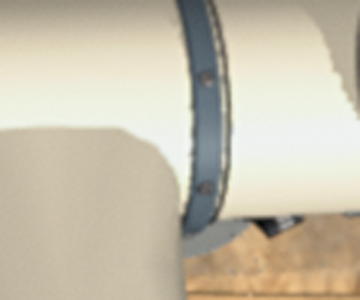

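The lens hangs level above the three guides. Its centre is at crop x≈356, against a guide middle of ≈350. The top view is blocked by the arm. Lowering slowly now.

```bash
python3 - <<'E'
from h import *
np.set_printoptions(precision=2,suppress=True)
print(env.movel([539.1,-115.8,252],rate=30,force_limit=4)); o=env.observe();print(o["position"],o["ft_force"],o["torque"])
print(env.movel([539.1,-115.8,240],rate=12,force_limit=3)); env.wait(.2);o=env.observe();print(o["t"],o["position"],o["finger_gap"],o["ft_force"],o["torque"])
S=cams.camera("scene")
b=cv2.resize(S["frame"][110:210,330:450],(720,600),interpolation=2);cv2.imwrite("pics/c4.png",b[:,:,::-1])
E
```

```text
False
[ 539.22 -115.82  252.26] [ 0.68  0.21 -1.65] [-0.01 -0.   -0.04]
True
12.0833 [ 539.08 -115.75  245.04] 13.225532973786068 [-0.08  0.93  6.28] [ 0.25  0.24 -0.03]
```

View pics/c4.png

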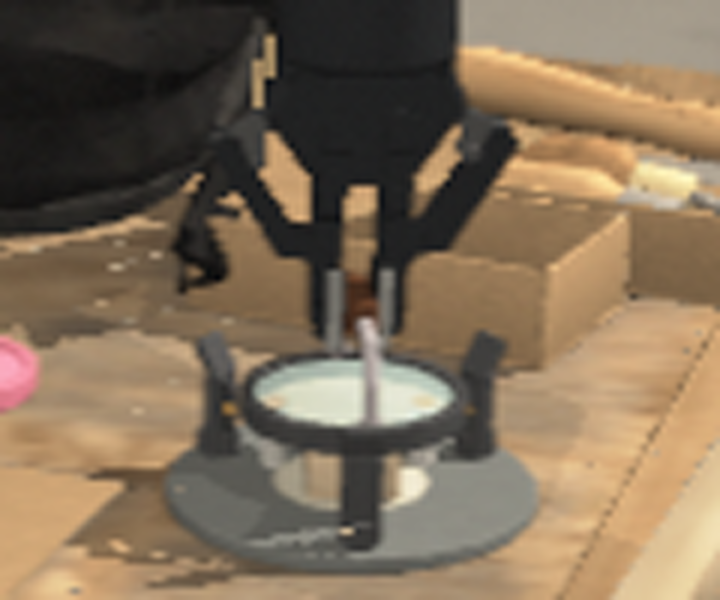

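Contact came at TCP z = 245.0, exactly the seated height. The moment suggests one pad took the load first, so I'll ease the squeeze and then release.

```bash
python3 - <<'E'
from h import *
np.set_printoptions(precision=2,suppress=True)
env.grab(20); o=env.observe();print(o["position"],o["ft_force"],o["torque"])
env.open_gripper(); o=env.observe();print(o["t"],o["finger_gap"],o["ft_force"],o["torque"])
env.movel([539.1,-115.8,345],rate=80)
env.movep([380,-330,400],[np.pi,0,-1.113]); env.wait(.3)
o=env.observe();print(o["t"],o["ft_force"])
T=cams.camera("top");S=cams.camera("scene");save(T,"top5")
b=cv2.resize(S["frame"][130:210,340:440],(480,384),interpolation=2);a=cv2.resize(T["frame"][200:280,365:445],(320,320),interpolation=2)
z=np.zeros((400,800,3),np.uint8);z[:384,:480]=b;z[:320,480:]=a;cv2.imwrite("pics/c5.png",z[:,:,::-1])
for c,h in((T,90),(S,90)):
  for d in nets.tip_of("lens_grip",c)[:3]+nets.tip_of("filter_grip",c)[:1]: print(round(d["p"],2),d["uv"],atz(c,d["uv"],h))
for d in nets.masks_of("lens_grip",T)[:3]:
  cs=max(cv2.findContours(d["region"].astype(np.uint8),0,1)[0],key=cv2.contourArea)[:,0]
  print(d["p"],cv2.fitEllipse(np.array([atz(T,q,50)[:2] for q in cs],np.float32)))
E
```

```text
[ 539.1  -115.77  245.1 ] [-0.67  1.06  5.62] [ 0.25  0.17 -0.02]
13.0417 85.60831621524697 [ 0.06  1.22 -0.03] [ 0.08 -0.01 -0.03]
15.8167 [ 0.12 -0.58 -0.17]
0.74 [435.1, 143.4] [ 750.39 -161.94   90.  ]
0.61 [415.4, 238.8] [ 537.83 -115.53   90.  ]
0.94 [217.2, 215.1] [578.17 310.39  90.  ]
0.89 [318.3, 157.0] [719.08 -74.11  90.  ]
0.68 [303.2, 254.7] [532.36 380.9   90.  ]
0.78 ((538.9465942382812, -116.08409118652344), (97.07482147216797, 100.43218994140625), 46.403995513916016)
0.74 ((753.140380859375, -159.9619598388672), (91.22296142578125, 94.01075744628906), 157.6098175048828)
```

View pics/c5.png

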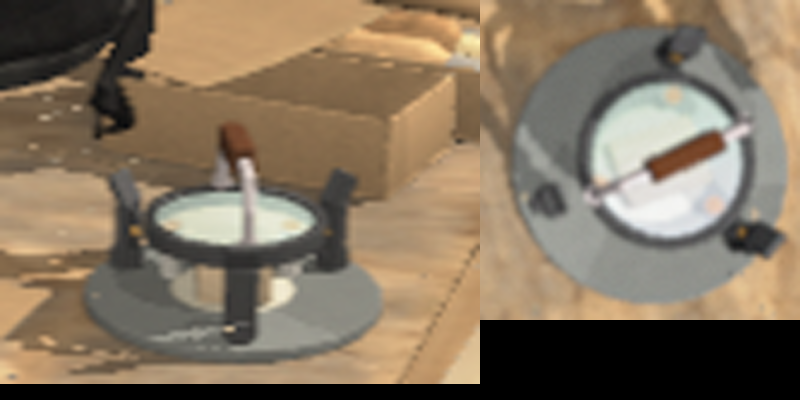

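View pics/top5.png

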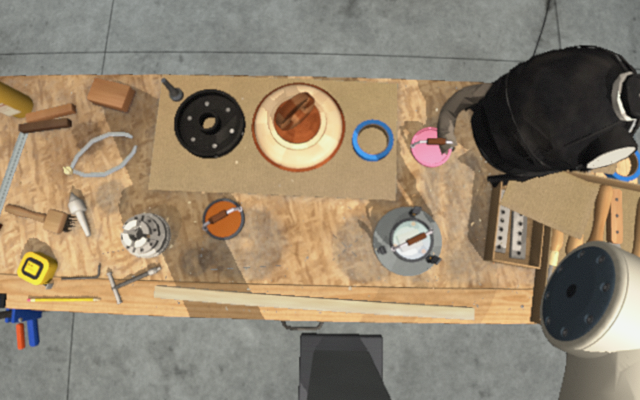

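The lens lies in the stand with its rim inside all three guides and all three pads visible under the glass. The bow is upright and the rim looks level. The amber filter is still at top (218,217) and the pink look-alike is untouched.

```bash
python3 - <<'E'
from h import *
env.finish_job(); print("ok")
E
```

```text
the job is handed in; nothing more can be done
ok
```

The clear lens is in the three-post stand, and the job is handed in. I gripped it by the wooden grip, lowered it slowly until it touched the pads, let go, and backed the arm away. The clock read about 16 s at the last check.

- **Touchdown:** the lens met the pads at TCP z = 245.0 mm, the expected seated height, with a force change of about 8 N.
- **Position:** after release, the rim fit put the lens within 0.5 mm of the measured seat centre. It sits inside all three guides, and the pads show through the glass.
- **Level:** I judged it level by eye in the two camera views and did not measure it or test for rocking.
- **Other items:** the amber filter and the pink look-alike look unmoved.

Two readings disagreed:
- **Network heights:** points triangulated from the network tips were 8–10 mm off in height. I used the rim, grip and pad measurements instead, and these matched the given sizes.
- **Uneven contact:** just before release, a small moment on the wrist suggested one pad was loaded first. I eased the grip before letting go, and the lens looked level afterwards.

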